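Ready the injector tester for a run

TASK

Get the injector tester ready for a run: push its yellow guard hatch along its track until it is fully home against the frame, without slamming it, and set the tester's display for the operator by turning it square with its base plate and leaning it back to 30 degrees from upright. Leave everything else on the bench where it is.

Things in the scene. Friction and masses are not known exactly. Their poses are not given: they have to be found in the camera images.
- tester: Injector tester fixed to the bench: green housing 270 (x) x 400 (y) x 120 mm high. Origin: centre of its underside; y runs along the hatch track, x away from the robot. Dark cover (top z 120, x -85 to 117) over the +y half, under which the hatch slides; open chamber in the -y half. Flat shelf (top z 100) along the robot-side edge, x -135 to -85; the hatch's handle travels over it
- light_bar (a point): Middle of the underside of the tester's fixed black light bar, in the tester frame at x -105, y 0, z 265: 50 mm (x) x 396 mm (y) x 17 mm high, on 16 mm posts at x -90, y -190 and +190. It hangs over the hatch handle and blocks a vertical tool: reach the handle with the tool tilted about 22 to 45 degrees, from the robot's side, under the bar
- hatch (a joint): Travel of the yellow-framed clear guard hatch, m: 0 = fully closed against the frame at the tester's -y end, up to 0.18 = open; grows along the tester's +y. Stays where it is left; sliding friction about 2.5 N plus damping of 6 N per m/s
- hatch_handle (a point): Centre of the hatch's handle, a yellow upright tab 26 (tester x) x 14 (tester y) x 40 mm high on a 6 mm thick, 50 mm (y) wide tongue whose top is 20 mm below this point; axes as tester. In the tester frame at x -112, z 131.5, y = -100 mm + hatch travel. Push it towards the tester's -y to close. Free space on both sides of it along y
- stand: Fixed base of the display: dark plate 140 (x) x 170 (y) x 12 mm with an upright column on the swivel axis and a yellow stripe along its +x edge, on the side that the screen faces. Origin: centre of the plate's underside, on the swivel axis; z up, x towards the yellow stripe
- display_swivel (a joint): Swivel of the display about the stand's vertical axis, rad: 0 = square with the base plate (screen facing the yellow stripe), positive = counterclockwise seen from above. Stays where it is left; friction about 0.1 N m
- display_tilt (a joint): Tilt of the display about a level axis, rad: 0 = upright, positive = top edge leaning back, away from the side the screen faces; 30 degrees = 0.524. Stays where it is left; friction about 0.22 N m, nearly balanced. The axis lies 170 mm above the bench and 8 mm from the swivel axis towards the screen side
- display_top (a point): Centre of the top edge of the display, a black panel 180 wide x 130 high x 20 mm thick with a white screen. Axes move with the panel: x out of the screen, y along its width, z up along the panel. This point lies 22 mm along x and 65 mm along z from the tilt axis. Can be gripped across its 20 mm thickness from above; the bracket behind stays over 40 mm below this edge
- injector: Bystander: loose steel injector about 160 mm long lying in front of the tester; leave alone
- screwdriver: Bystander: loose screwdriver lying on the bench; leave alone
- wrench: Bystander: wrench lying on the tester's dark cover; leave alone
- cleaner: Bystander: white bottle 62 mm wide x 170 mm high standing to the right of the display; leave alone
- jar: Bystander: jar 56 mm wide x 60 mm high standing on the display's far side; leave alone
- parts_tray: Bystander: blue tray 110 x 150 x 35 mm at the far side, holding a steel collar; leave alone
- mug: Bystander: white mug 80 mm wide x 90 mm high left of the tester; leave alone

How it is judged:
At the end, for the whole second after the job is handed in: The guard hatch is closed to within 4 mm of its end, the display is square with its base plate within 0.11 rad (6 degrees) and leans back 30 degrees within 6 degrees, all at rest (value of joint hatch below 0.004 m and value of joint display_swivel between -0.11 and 0.11 rad and value of joint display_tilt between 0.414 and 0.634 rad and velocity of joint display_swivel between -0.05 and 0.05 rad/s and velocity of joint display_tilt between -0.05 and 0.05 rad/s); the robot touches nothing.
It fails at once if the hatch slams: it reaches the last 10 mm of its travel faster than 0.25 m/s (value of joint hatch below 0.01 m and velocity of joint hatch below -0.25 m/s).
It fails at once if a bystander is moved more than 30 mm (distance of any of injector, screwdriver, wrench, cleaner, jar, parts_tray, mug from where it was at the start of the episode above 0.03 m).
It also fails if it takes over 66 s, if anything falls off the work surface, if the arm or the gripper's body presses on something with over 40 N, if the wrist force passes 120 N, or if a joint passes its speed limit or range.

ROBOT

A 6-joint arm with a two-finger parallel gripper is mounted at the origin on the work surface. World frame = base frame: x ahead of the robot, y to its left, z up, the work surface at z = 0. Lengths are in m, angles in rad, forces in N, time in s.
With the tool pointing down it reaches from about 0.35 to 0.775 m from the base axis. Payload 5.5 kg.
Tool frame: the origin (TCP) lies between the finger pads; the fingertips stand 25 mm ahead of it and the grasp point (between the pads) lies 6 mm ahead of it; z points along the fingers, y is the line along which they close (so a half turn about z gives the same grasp; the last joint's range is limited). The gripper opens to 85 mm and grips with 20 to 120 N. Pads are 22 mm wide; open, the fingers measure 114 mm over their backs; the gripper's body (76 mm by 85 mm) begins 54 mm behind the grasp point. The pads swing forward as they close: fully open they stand 13 mm farther back than shut.
Start: joints at [1.128, 0.313, 0.046, 1.304, 0, 1.431], TCP at [0.171, 0.549, 0.256] pointing down, gripper open.
Joint ranges: [-2.76, 2.76], [-0.86, 1.69], [-1.03, 1.26], [-2.2, 2.34], [-1.47, 1.5], [-3.14, 3.14]. Speed limits (rad/s): [2.57, 2.57, 3.14, 3.14, 3.14, 3.14].

INTERFACE

Orientations are given as a rotation vector (axis times angle).
In Python, from station import manip, vision, masks_of gives the robot as it stands.
- The arm moves only by the shell command python3 -m jog 'ROWS'. ROWS is JSON, a list of rows, each an object with "dr": the turn, a rotation vector about the tool's x, y, z in degrees, a list of three; "travel": the shift along the tool's x, y, z in cm, a list of three; "grip": the closure, from -1 (fully open) to 1 (shut), so that 0 is half open. In form: [{"dr": [ax, ay, az], "travel": [dx, dy, dz], "grip": grip}, ...]. A call has 1 to 12 rows; each row shifts and turns the commanded pose from where the row before left it, along the tool's axes as they then stand; what a row does not reach is not made up. A row lasts 1/8 s, in which the tool goes at most 62.5 mm and 10.7 degrees, less where a joint would pass 70% of its speed; a pose out of reach is approached as far as the arm can. A call with a gripper value outside its range is refused whole. The fingers move at their own pace and stop on an object; the grip force is fixed at half the most. Time passes only in rows, so rows that do not move let the fingers close. It gives the time, the measured TCP pose, the force, the opening and the grip force at its end, in the units of the state.
- manip.observe(): the state, without advancing time (a new reading comes with each control period).
- vision.read_camera(name): name is "scene" or "top" or "wrist"; returns (picture, depth): 480x640x3 uint8, blue, green, red; 480x640 float32, m along the optical axis (not along the pixel's ray), 0 where there is no reading.
- vision.camera_model(name): a dict with "fov_y" (degrees; the focal length in pixels is half the picture's height over the tangent of half this angle, whatever the lens; pixels are square), "cx", "cy" (the principal point, pixels), "k1" (the pictures are not rectified: a ray, as slopes to the right and down, at radius r is drawn at 1 + k1 r^2 times it, then the intrinsics apply), "R" (3x3) and "t" (3): a world point X has camera coordinates R X + t. Camera axes: x right, y down, z forward; pixel columns grow to the right and rows downward; lengths in m; the calibration is good to about 2 mm. A picture is of the moment at which its call begins: read the wrist's pose just before it. camera_model takes no time and is no camera call; for the wrist camera it gives the pose at the moment of the call.
- manip.sign_off(): hands the job in; it is judged then, once.
Trained networks look in the newest picture that a camera, given by its name, has taken for a name from the list of things; names that differ only in an ending like _2 or _b are one class to them, and where a whole thing is asked for, a point or a joint stands for the part that bears it (a point fixed in the world has none). Each returns a list of dicts, best first, with "confidence" (0 to 1); they miss things now and then, are a little off and sometimes report something else, mostly with a low value. They report only what shows in the picture. A call takes as long as a camera call.
- masks_of(camera, thing): "region" (480x640 bool, what is visible of it) and "bbox" ([left, top, right, bottom] in pixels, round what is visible of it).
The state is a dict: "clock": time; "qpos": joint angles; "qvel": joint speeds; "effort": joint torques, N m; "ee_pos": TCP position; "orientation": TCP orientation; "wrist_force": force on the tool from outside, world axes, zero at the start; "ft_torque": the same for the moment, N m; "finger_gap": finger opening in m; "finger_force": force on a finger pad.
Only numpy, scipy, OpenCV 4.12 (cv2) and the standard library are available. Lean on these libraries where they do the work, as an engineer would, in place of code of your own. Each camera call takes 0.05 s, during which the arm holds its last target. There are 200 camera calls.

## Working session

There is one attempt and no reset: what is moved stays moved. The work goes in short steps, Python scripts to look and compute and a shell command to move; the robot and the scene stay as the last step left them, time stands still between calls to the robot, and variables do not carry over. Pictures are saved under pics/ and viewed, at most 10 in all, crops included, and the job is handed in when it is done.

```bash
ls; mkdir -p pics
cat > h.py <<'E'
import numpy as np, cv2
from station import manip, vision, masks_of
from scipy.spatial.transform import Rotation as Ro
def K(m):
    f=240/np.tan(np.radians(m["fov_y"])/2); return np.array([[f,0,m["cx"]],[0,f,m["cy"]],[0,0,1]])
def cloud(depth,m):
    v,u=np.mgrid[0:480,0:640]
    p=cv2.undistortPoints(np.stack([u,v],-1).reshape(-1,1,2).astype(float),K(m),np.array([m["k1"],0,0,0.])).reshape(480,640,2)
    c=np.dstack([p*depth[...,None],depth])
    w=(c-np.array(m["t"]))@np.array(m["R"])
    w[depth<=0]=np.nan
    return w
def proj(X,m):
    X=np.atleast_2d(X); R=np.array(m["R"],float)
    return cv2.projectPoints(X.astype(float),cv2.Rodrigues(R)[0],np.array(m["t"],float),K(m),np.array([m["k1"],0,0,0.]))[0].reshape(-1,2)
E
python3 - <<'E'
from h import *
for c in ["scene","top"]:
    im,d=vision.read_camera(c); cv2.imwrite(f"pics/{c}0.png",im); np.savez(f"{c}0.npz",im=im,d=d)
    m=vision.camera_model(c); w=cloud(d,m)
    print(c,"cam at",(-np.array(m["R"]).T@np.array(m["t"])).round(2))
    for t in ["tester","hatch","hatch_handle","stand","display_top","injector","screwdriver","wrench","cleaner","jar","parts_tray","mug"]:
        for r in masks_of(c,t)[:2]:
            q=w[r["region"]]; q=q[~np.isnan(q[:,0])]
            if len(q): print(t,round(r["confidence"],2),np.round(r["bbox"]),np.median(q,0).round(3),np.percentile(q,3,0).round(3),np.percentile(q,97,0).round(3))
print(manip.observe())
E
```

```text
pics
scene cam at [1.25 0.76 0.94]
tester 0.56 [277. 197. 475. 415.] [0.625 0.245 0.113] [0.496 0.006 0.007] [0.762 0.399 0.282]
hatch 0.63 [321. 279. 418. 326.] [0.618 0.177 0.111] [0.505 0.142 0.107] [0.719 0.25  0.147]
hatch 0.47 [494. 350. 543. 390.] [0.464 0.556 0.066] [0.426 0.521 0.02 ] [0.524 0.593 0.091]
hatch_handle 0.89 [321. 278. 414. 324.] [0.618 0.176 0.111] [0.509 0.144 0.107] [0.72  0.247 0.141]
stand 0.7 [261. 174. 325. 258.] [ 0.518 -0.243  0.125] [ 0.435 -0.334  0.007] [ 0.554 -0.168  0.233]
stand 0.33 [351. 245. 384. 260.] [ 0.376 -0.024  0.015] [ 0.346 -0.057 -0.001] [0.401 0.019 0.023]
display_top 0.62 [256. 172. 313. 226.] [ 0.524 -0.242  0.179] [ 0.49  -0.334  0.107] [ 0.55  -0.167  0.234]
screwdriver 0.59 [410. 280. 445. 289.] [0.387 0.191 0.02 ] [0.308 0.18  0.009] [0.407 0.214 0.026]
wrench 0.55 [338. 312. 410. 348.] [0.682 0.28  0.127] [0.604 0.246 0.12 ] [0.763 0.318 0.131]
wrench 0.45 [257. 173. 314. 224.] [ 0.524 -0.243  0.178] [ 0.488 -0.335  0.105] [ 0.55  -0.167  0.234]
cleaner 0.73 [244. 169. 264. 205.] [ 0.488 -0.501  0.081] [ 0.456 -0.532  0.004] 
[... 2121 characters left out ...]
.118] [0.756 0.312 0.134]
{'clock': 1.3, 'qpos': array([ 1.12839200e+00,  3.13230816e-01,  4.60680427e-02,  1.30357069e+00,
       -2.79135793e-05,  1.43121334e+00]), 'qvel': array([-0.00101835,  0.00112476,  0.00033783,  0.0009475 ,  0.00016651,
        0.00056827]), 'effort': array([ 1.16063886e-03, -4.80467713e+01,  2.98812532e+01,  4.34531148e-04,
        4.12144175e-05,  1.49757518e-06]), 'ee_pos': array([0.17149572, 0.54886672, 0.25629254]), 'orientation': array([4.73848503e-01, 3.10560633e+00, 8.20076214e-05]), 'wrist_force': array([ 0.78335472, -0.75546336, -0.19434671]), 'ft_torque': array([0.00576916, 0.0088966 , 0.01103831]), 'finger_force': 0.0, 'finger_gap': 0.08534755539232937}
```

View pics/top0.png

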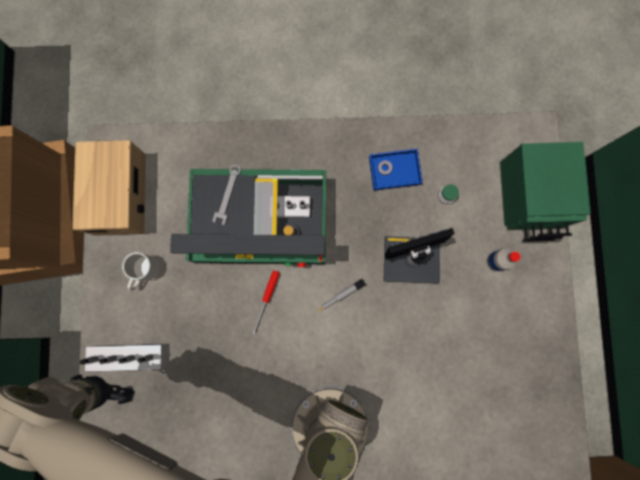

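View pics/scene0.png

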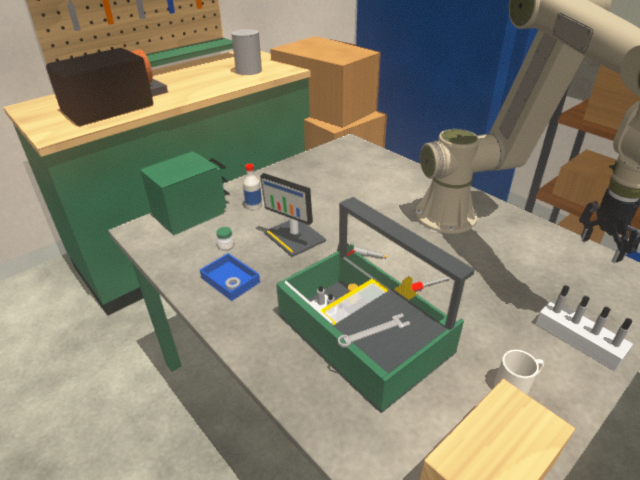

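Run:
```python
from h import *
def rect(P,name):
    r=cv2.minAreaRect((P[:,:2]*1000).astype(np.float32)); print(name,len(P),np.round(r[0],0),np.round(r[1],0),round(r[2],1))
for c in ["top","scene"]:
    z=np.load(f"{c}0.npz"); d,im=z["d"],z["im"]; m=vision.camera_model(c); w=cloud(d,m)
    Z=w[...,2]; X=w[...,0]; Y=w[...,1]
    hsv=cv2.cvtColor(im,cv2.COLOR_BGR2HSV)
    yel=(hsv[...,0]>18)&(hsv[...,0]<35)&(hsv[...,1]>120)&(hsv[...,2]>90)
    s=(Z>.27)&(Z<.30)&(X>.4)&(Y>-.1)&(Y<.5); 
    if s.sum()>20: rect(w[s],c+" lightbar")
    s=(Z>.2)&(Z<.26)&(Y<-.1)&(Y>-.4)&(X>.4); P=w[s]
    if len(P)>20: rect(P,c+" disp top"); print(P.mean(0).round(3), np.linalg.svd(P-P.mean(0),full_matrices=False)[2].round(3))
    s=(Z>.006)&(Z<.018)&(Y<-.1)&(Y>-.42)&(X>.36)&(X<.6)
    if s.sum()>20: rect(w[s],c+" plate")
    s=yel&(Y<-.1)&(X>.3)&(X<.65); P=w[s]; P=P[~np.isnan(P[:,0])]
    if len(P)>8: rect(P,c+" stripe"); print(P.mean(0).round(3))
    s=yel&(Y>-.05)&(X>.45)&(X<.57)&(Z>.1); P=w[s]
    if len(P)>3: print(c,"handle",len(P),P.min(0).round(3),P.max(0).round(3),np.median(P,0).round(3))
    s=(Z>.117)&(Z<.123)&(Y>-.05)&(X>.45)&(Y<.45); rect(w[s],c+" cover")
```

```text
top lightbar 3127 [517. 201.] [395.  53.] 87.9
top disp top 670 [ 520. -254.] [ 27. 181.] 15.1
[ 0.519 -0.255  0.23 ] [[-0.276  0.961 -0.004]
 [ 0.591  0.173  0.788]
 [ 0.758  0.215 -0.616]]
top plate 1813 [ 480. -260.] [318. 239.] 89.9
top stripe 66 [ 550. -223.] [43. 50.] 36.8
[ 0.55  -0.224  0.019]
top handle 87 [0.49  0.093 0.103] [0.57  0.259 0.284] [0.501 0.222 0.115]
top cover 3126 [627. 197.] [400. 280.] 88.1
scene lightbar 2549 [518. 202.] [398.  56.] 88.2
scene disp top 628 [ 522. -252.] [ 30. 184.] 15.1
[ 0.526 -0.244  0.222] [[-0.27   0.963 -0.012]
 [ 0.299  0.072 -0.952]
 [ 0.915  0.261  0.307]]
scene plate 1078 [ 496. -236.] [257. 154.] 84.8
scene stripe 97 [  576. -1033.] [1667.  231.] 84.1
[ 0.54  -0.447  0.06 ]
scene handle 357 [0.497 0.142 0.1  ] [0.57  0.266 0.155] [0.523 0.237 0.113]
scene cover 5791 [628. 198.] [402. 277.] 87.9
```

The top view shows the tester at about (258,217), with the light bar at row 245 and the wrench on its cover. The display is at (420,244), on its dark plate with the stripe on the far side. In the scene view the yellow handle tab is at (408,288) and the screen at (287,200) faces away from the robot. Next I fit the poses.

```bash
cat > meas.py <<'E'
from h import *
from scipy.optimize import minimize
TY=np.radians(-2.1); TC=np.array([.622,.197,0]) 
def tester_from_bar(b): # bar centre xy
    R=Ro.from_euler('z',TY).as_matrix(); return np.array([b[0],b[1],0])-R@[-.105,0,0]
def handle(w,im,R,T):
    hsv=cv2.cvtColor(im,cv2.COLOR_BGR2HSV)
    yel=(hsv[...,0]>15)&(hsv[...,0]<35)&(hsv[...,1]>120)&(hsv[...,2]>60)
    q=(w-T)@R
    s=yel&(q[...,2]>.118)&(q[...,2]<.156)&(abs(q[...,0]+.112)<.03)&(abs(q[...,1])<.13)
    return q[s]
def panel(w):
    s=(w[...,2]>.12)&(w[...,2]<.26)&(w[...,1]>-.40)&(w[...,1]<-.1)&(w[...,0]>.4)&(w[...,0]<.62)
    P=w[s]
    for _ in range(6):
        c=np.median(P,0); n=np.linalg.svd(P-P.mean(0),full_matrices=False)[2][2]; d=(P-P.mean(0))@n
        P=P[abs(d)<max(.004,1.5*d.std())]
    if n[0]<0:n=-n
    return P.mean(0),n,np.degrees(np.arctan2(n[1],n[0])),np.degrees(np.arcsin(n[2])),len(P),d.std()
E
python3 - <<'E'
from meas import *
R=Ro.from_euler('z',TY).as_matrix(); T=tester_from_bar((.5175,.2015)); print("T",T)
for c in ["top","scene"]:
    z=np.load(f"{c}0.npz"); d,im=z["d"],z["im"]; m=vision.camera_model(c); w=cloud(d,m)
    P=handle(w,im,R,T); print(c,"handle",len(P)); 
    if len(P): print(np.percentile(P,[2,50,98],axis=0).round(3))
    print(c,panel(w))
    # plate: dark pixels or stripe projected at z=.012
    s=(abs(w[...,2]-.012)<.006)&(w[...,1]<-.15)&(w[...,1]>-.36)&(w[...,0]>.40)&(w[...,0]<.58)
    hsv=cv2.cvtColor(im,cv2.COLOR_BGR2HSV)
    s&=((hsv[...,2]<85)|(hsv[...,1]>120))
    s=cv2.morphologyEx(s.astype(np.uint8),cv2.MORPH_OPEN,np.ones((3,3)))>0
    P=w[s]; r=cv2.minAreaRect((P[:,:2]*1000).astype(np.float32)); print("plate",len(P),r)
    # panel top edge extents in stand
m=vision.camera_model("scene")
im=np.load("scene0.npz")["im"]
a=cv2.resize(im[150:280,210:345],None,fx=3.5,fy=3.5,interpolation=cv2.INTER_CUBIC)
b=cv2.resize(np.load("top0.npz")["im"][210:300,365:470],None,fx=3,fy=3,interpolation=cv2.INTER_CUBIC)
o=np.zeros((max(a.shape[0],b.shape[0]),a.shape[1]+b.shape[1],3),np.uint8); o[:a.shape[0],:a.shape[1]]=a; o[:b.shape[0],a.shape[1]:]=b
cv2.imwrite("pics/crop1.png",o); print(o.shape)
E
```

```text
T [0.62242948 0.19765241 0.        ]
top handle 20
[[-0.128  0.013  0.119]
 [-0.125  0.029  0.14 ]
 [-0.12   0.038  0.155]]
top (array([ 0.50986531, -0.25657555,  0.21246759]), array([ 0.88688749,  0.23948794, -0.39506468]), np.float64(15.111280101454119), np.float64(-23.270008116957857), 467, np.float64(0.003123434889317267))
plate 1022 ((485.178466796875, -261.7109069824219), (165.14752197265625, 133.25253295898438), 85.70263671875)
scene handle 132
[[-0.122  0.028  0.119]
 [-0.105  0.039  0.14 ]
 [-0.085  0.057  0.153]]
scene (array([ 0.5269926 , -0.24713552,  0.17899496]), array([ 0.96285509,  0.26532325, -0.05013622]), np.float64(15.406015962938627), np.float64(-2.8737985946798887), 1253, np.float64(0.001822816400306068))
plate 187 ((497.12255859375, -268.1568908691406), (50.90424728393555, 144.0883331298828), 11.880745887756348)
(455, 787, 3)
```

View pics/crop1.png

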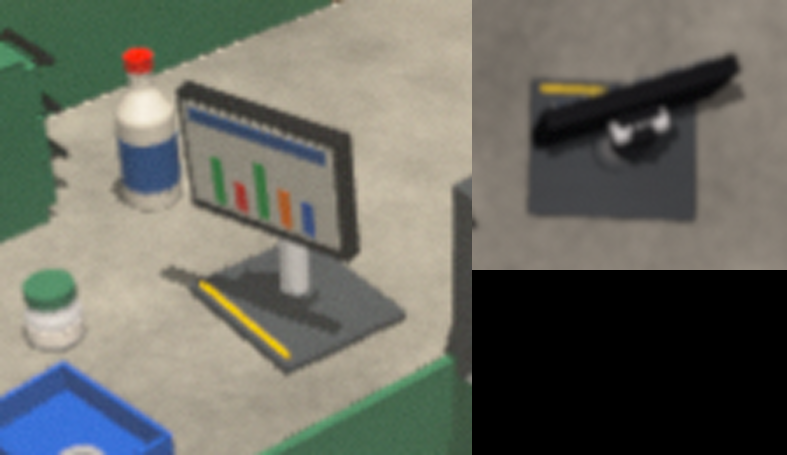

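The display faces the stripe side, with the panel at about 15° yaw and almost upright. In the top crop the plate's near edge runs from (530,213) to (695,219). Next I measure the plate yaw by projecting the stripe and edges onto z=12 mm.

Run:
```python
from meas import *
def onplane(uv,m,z):
    p=cv2.undistortPoints(np.array(uv,float).reshape(-1,1,2),K(m),np.array([m["k1"],0,0,0.])).reshape(-1,2)
    R=np.array(m["R"]);t=np.array(m["t"]); C=-R.T@t; r=np.c_[p,np.ones(len(p))]@R
    return C+r*((z-C[2])/r[:,2])[:,None]
for c in ["top","scene"]:
    z=np.load(f"{c}0.npz"); im=z["im"]; m=vision.camera_model(c)
    hsv=cv2.cvtColor(im,cv2.COLOR_BGR2HSV)
    yel=(hsv[...,0]>15)&(hsv[...,0]<35)&(hsv[...,1]>110)&(hsv[...,2]>90)
    b=np.zeros_like(yel); 
    if c=="top": b[230:250,380:420]=1
    else: b[228:256,262:300]=1
    v,u=np.nonzero(yel&b); P=onplane(np.c_[u,v],m,.012)
    l=cv2.fitLine((P[:,:2]*1000).astype(np.float32),cv2.DIST_HUBER,0,.01,.01).ravel(); print(c,"stripe",len(u),np.degrees(np.arctan2(l[1],l[0]))%180-90,l[2:],P.min(0).round(3),P.max(0).round(3))
m=vision.camera_model("top")
g=cv2.GaussianBlur(cv2.cvtColor(np.load("top0.npz")["im"],cv2.COLOR_BGR2GRAY),(0,0),1).astype(float)
E=[]
for u in range(388,437,2):
    col=np.gradient(g[274:292,u]); i=col.argmax(); k=col[i-1:i+2]; E.append((u,274+i+(k[2]-k[0])/(2*(2*k[1]-k[0]-k[2]))))
P=onplane(E,m,.012); l=cv2.fitLine((P[:,:2]*1000).astype(np.float32),cv2.DIST_HUBER,0,.01,.01).ravel(); print("near edge",np.degrees(np.arctan2(l[1],l[0]))%180-90,l[2:])
for nm,lo,sg in (("left",376,-1),("right",432,1)):
    E=[]
    for v in range(262,280,1):
        r=sg*np.gradient(g[v,lo:lo+16]); i=np.clip(r.argmax(),1,14); k=r[i-1:i+2]; E.append((lo+i+(k[2]-k[0])/(2*(2*k[1]-k[0]-k[2])),v))
    P=onplane(E,m,.012); l=cv2.fitLine((P[:,:2]*1000).astype(np.float32),cv2.DIST_HUBER,0,.01,.01).ravel(); print(nm,np.degrees(np.arctan2(l[1],l[0])),l[2:])
```

```text
top stripe 72 -2.4477158 [ 550.75854 -224.28261] [ 0.544 -0.255  0.012] [ 0.555 -0.194  0.012]
scene stripe 93 -4.252693 [ 546.3797 -266.3573] [ 0.535 -0.344  0.012] [ 0.556 -0.191  0.012]
near edge -3.7451553 [ 416.31894 -267.7648 ]
left -4.4398804 [ 456.42563 -174.46906]
right -2.6187315 [ 451.9452 -345.5278]
```

Stand: centre about (0.486, -0.262), yaw -3.7°; swivel about +19°, tilt about -3°. The hatch is open about 0.14. I start with the hatch: close the gripper, square it to the tester and tilt it 40°.

```bash
cat > goal.py <<'E'
from h import *
TY=-2.1; T=np.array([.6224,.1977,0]); RT=Ro.from_euler('z',TY,degrees=True)
def state():
    o=manip.observe(); return np.array(o["ee_pos"]),Ro.from_rotvec(o["orientation"]),o
def go(p,R=None,quiet=False):
    e,Re,o=state()
    print("t",round(o["clock"],2),"ee",e.round(4),"travel cm",((Re.inv().apply(np.array(p)-e))*100).round(2),"" if R is None else ("dr",np.degrees((Re.inv()*R).as_rotvec()).round(2)),"F",np.round(o["wrist_force"],1))
def tw(x,y,z): return T+RT.apply([x,y,z])
def tilt(a): # tool axes for the hatch, tilt a deg
    s,c=np.sin(np.radians(a)),np.cos(np.radians(a))
    z=np.array([s,0,-c]); y=np.array([0,1,0.]); x=np.cross(y,z); return RT*Ro.from_matrix(np.c_[x,y,z])
E
python3 -m jog '[{"dr":[0,0,-7.65],"travel":[0,0,0],"grip":1},{"dr":[0,0,-7.65],"travel":[0,0,0],"grip":1},{"dr":[0,-10,0],"travel":[0,0,0],"grip":1},{"dr":[0,-10,0],"travel":[0,0,0],"grip":1},{"dr":[0,-10,0],"travel":[0,0,0],"grip":1},{"dr":[0,-10,0],"travel":[0,0,0],"grip":1},{"dr":[0,0,0],"travel":[0,0,0],"grip":1}]'
python3 -c "
from goal import *
go(tw(-.201,.09,.239),tilt(40)); go(tw(-.124,.09,.147),tilt(40))"
```

```text
clock: 2.17
ee_pos: [0.1692, 0.5482, 0.2543]
orientation: [0.037, 2.445, -0.019]
wrist_force: [0.0, -0.9, -0.2]
finger_gap: -0.0002
finger_force: 0.0
t 2.17 ee [0.1692 0.5482 0.2543] travel cm [-19.17 -24.49  18.17] ('dr', array([-0.  , -0.08,  0.36])) F [ 0.  -0.9 -0.2]
t 2.17 ee [0.1692 0.5482 0.2543] travel cm [-19.17 -24.49  30.16] ('dr', array([-0.  , -0.08,  0.36])) F [ 0.  -0.9 -0.2]
```

```bash
python3 -m jog '[{"dr":[0,0,0],"travel":[-2.4,-3.06,2.27],"grip":1},{"dr":[0,0,0],"travel":[-2.4,-3.06,2.27],"grip":1},{"dr":[0,0,0],"travel":[-2.4,-3.06,2.27],"grip":1},{"dr":[0,0,0],"travel":[-2.4,-3.06,2.27],"grip":1},{"dr":[0,0,0],"travel":[-2.4,-3.06,2.27],"grip":1},{"dr":[0,0,0],"travel":[-2.4,-3.06,2.27],"grip":1},{"dr":[0,0,0],"travel":[-2.4,-3.06,2.27],"grip":1},{"dr":[0,0,0],"travel":[-2.4,-3.06,2.27],"grip":1},{"dr":[0,0,0],"travel":[0,0,0],"grip":1},{"dr":[0,0,0],"travel":[0,0,0],"grip":1}]'
python3 - <<'E'
from goal import *
go(tw(-.201,.09,.239),tilt(40)); go(tw(-.124,.09,.147),tilt(40))
im,d=vision.read_camera("wrist"); m=vision.camera_model("wrist"); w=cloud(d,m)
q=RT.inv().apply((w-T).reshape(-1,3)).reshape(480,640,3)
hsv=cv2.cvtColor(im,cv2.COLOR_BGR2HSV)
yel=(hsv[...,0]>15)&(hsv[...,0]<35)&(hsv[...,1]>110)&(hsv[...,2]>60)
s=yel&(q[...,2]>.12)&(q[...,2]<.156)&(abs(q[...,0]+.112)<.03)&(abs(q[...,1])<.13)
P=q[s]; print(len(P)); 
if len(P): print(np.percentile(P,[3,50,97],axis=0).round(4))
cv2.imwrite("pics/wrist1.png",im)
E
```

```text
clock: 3.42
ee_pos: [0.427, 0.2944, 0.2414]
orientation: [0.046, 2.443, -0.015]
wrist_force: [-1.0, 0.4, 0.5]
finger_gap: 0.0
finger_force: 0.0
t 3.42 ee [0.427  0.2944 0.2414] travel cm [0.32 0.05 0.04] ('dr', array([ 0.05, -0.01, -0.07])) F [-1.   0.4  0.5]
t 3.42 ee [0.427  0.2944 0.2414] travel cm [ 0.34  0.04 12.04] ('dr', array([ 0.05, -0.01, -0.07])) F [-1.   0.4  0.5]
1275
[[-0.1259  0.0262  0.1215]
 [-0.124   0.0342  0.1415]
 [-0.103   0.0392  0.1519]]
```

View pics/wrist1.png

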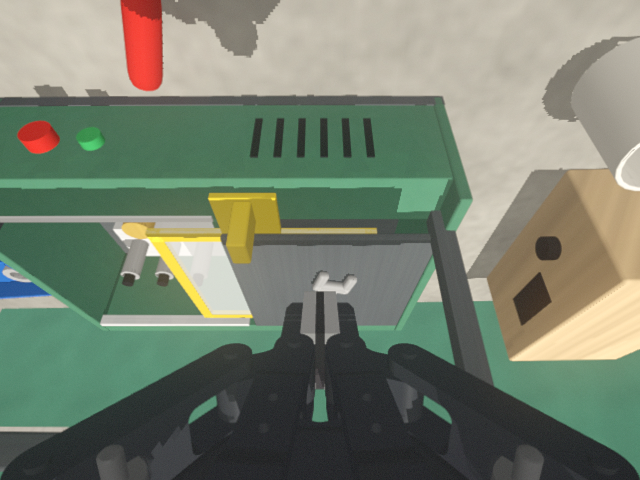

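The wrist view shows the handle tab at (236,230), with the fingers over the free shelf to its +y side. The handle centre is at tester y≈0.033. I go in under the bar.

```bash
python3 -m jog '[{"dr":[0,0,0],"travel":[0.34,0,2.4],"grip":1},{"dr":[0,0,0],"travel":[0,0,2.4],"grip":1},{"dr":[0,0,0],"travel":[0,0,2.4],"grip":1},{"dr":[0,0,0],"travel":[0,0,2.4],"grip":1},{"dr":[0,0,0],"travel":[0,0,2.4],"grip":1},{"dr":[0,0,0],"travel":[0,0,0],"grip":1},{"dr":[0,0,0],"travel":[0,0,0],"grip":1}]'
python3 - <<'E'
from goal import *
go(tw(-.124,.09,.147),tilt(40)); go(tw(-.124,.0,.147),tilt(40))
im,d=vision.read_camera("wrist"); cv2.imwrite("pics/wrist2.png",im)
E
```

```text
clock: 4.35
ee_pos: [0.5003, 0.293, 0.1468]
orientation: [0.042, 2.444, -0.015]
wrist_force: [-0.9, 0.0, -0.5]
finger_gap: -0.0002
finger_force: 0.0
t 4.35 ee [0.5003 0.293  0.1468] travel cm [-0.13 -0.08  0.08] ('dr', array([ 0.1 , -0.02,  0.1 ])) F [-0.9  0.  -0.5]
t 4.35 ee [0.5003 0.293  0.1468] travel cm [-0.11 -9.08  0.07] ('dr', array([ 0.1 , -0.02,  0.1 ])) F [-0.9  0.  -0.5]
```

View pics/wrist2.png

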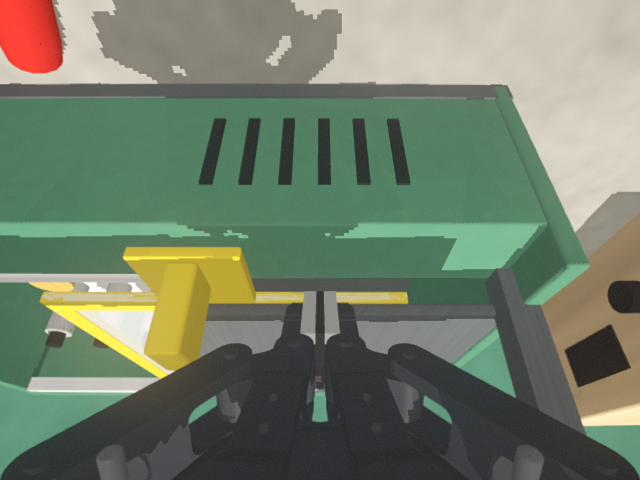

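The fingertips at (320,295) stand just above the shelf, beside the tab at (180,310). I push along -y at 0.12 m/s.

```bash
python3 -m jog '[{"dr":[0,0,0],"travel":[-0.1,-1.2,0],"grip":1},{"dr":[0,0,0],"travel":[0,-1.2,0],"grip":1},{"dr":[0,0,0],"travel":[0,-1.2,0],"grip":1},{"dr":[0,0,0],"travel":[0,-1.2,0],"grip":1},{"dr":[0,0,0],"travel":[0,-1.2,0],"grip":1},{"dr":[0,0,0],"travel":[0,-1.2,0],"grip":1},{"dr":[0,0,0],"travel":[0,-1.2,0],"grip":1},{"dr":[0,0,0],"travel":[0,-1.2,0],"grip":1},{"dr":[0,0,0],"travel":[0,-1.2,0],"grip":1},{"dr":[0,0,0],"travel":[0,-1.2,0],"grip":1},{"dr":[0,0,0],"travel":[0,0,0],"grip":1},{"dr":[0,0,0],"travel":[0,0,0],"grip":1}]'
cat > look.py <<'E'
from goal import *
import sys
def hatch(c):
    im,d=vision.read_camera(c); m=vision.camera_model(c); w=cloud(d,m)
    q=RT.inv().apply((w-T).reshape(-1,3)).reshape(480,640,3)
    hsv=cv2.cvtColor(im,cv2.COLOR_BGR2HSV)
    yel=(hsv[...,0]>15)&(hsv[...,0]<35)&(hsv[...,1]>110)&(hsv[...,2]>60)
    s=yel&(q[...,2]>.12)&(q[...,2]<.156)&(abs(q[...,0]+.112)<.03)&(abs(q[...,1])<.14)
    P=q[s]; print(c,len(P))
    if len(P)>5: print(np.percentile(P,[3,50,97],axis=0).round(4))
    return im
E
python3 - <<'E'
from look import *
go(tw(-.124,-.083,.147),tilt(40)); print("tester frame",RT.inv().apply(state()[0]-T).round(4)); hatch("wrist")
E
```

```text
clock: 5.9
ee_pos: [0.4974, 0.1716, 0.147]
orientation: [0.045, 2.443, -0.017]
wrist_force: [0.8, -0.3, -0.1]
finger_gap: -0.0002
finger_force: 0.0
t 5.9 ee [0.4974 0.1716 0.147 ] travel cm [ 0.   -5.23  0.  ] ('dr', array([-0.04, -0.01,  0.  ])) F [ 0.8 -0.3 -0.1]
tester frame [-0.124  -0.0307  0.147 ]
wrist 2861
[[-0.1257 -0.0593  0.121 ]
 [-0.1245 -0.0522  0.1353]
 [-0.1131 -0.0463  0.1499]]
```

```bash
python3 -m jog '[{"dr":[0,0,0],"travel":[0,-0.8,0],"grip":1},{"dr":[0,0,0],"travel":[0,-0.8,0],"grip":1},{"dr":[0,0,0],"travel":[0,-0.8,0],"grip":1},{"dr":[0,0,0],"travel":[0,-0.8,0],"grip":1},{"dr":[0,0,0],"travel":[0,-0.5,0],"grip":1},{"dr":[0,0,0],"travel":[0,-0.5,0],"grip":1},{"dr":[0,0,0],"travel":[0,-0.3,0],"grip":1},{"dr":[0,0,0],"travel":[0,-0.3,0],"grip":1},{"dr":[0,0,0],"travel":[0,0,0],"grip":1},{"dr":[0,0,0],"travel":[0,0,0],"grip":1}]'
python3 - <<'E'
from look import *
print("tester frame",RT.inv().apply(state()[0]-T).round(4)); hatch("wrist")
E
```

```text
clock: 7.2
ee_pos: [0.4953, 0.1239, 0.1469]
orientation: [0.044, 2.444, -0.017]
wrist_force: [0.2, -0.0, 0.4]
finger_gap: -0.0001
finger_force: 0.1
tester frame [-0.1243 -0.0784  0.1469]
wrist 2614
[[-0.126  -0.1056  0.1211]
 [-0.1247 -0.0991  0.1351]
 [-0.1184 -0.0925  0.1497]]
```

```bash
python3 -m jog '[{"dr":[0,0,0],"travel":[0,-0.2,0],"grip":1},{"dr":[0,0,0],"travel":[0,-0.2,0],"grip":1},{"dr":[0,0,0],"travel":[0,0,0],"grip":1}]'; python3 -c "
from look import *
print('tester frame',RT.inv().apply(state()[0]-T).round(4)); hatch('wrist')"
```

```text
clock: 7.62
ee_pos: [0.4951, 0.1217, 0.1468]
orientation: [0.041, 2.444, -0.011]
wrist_force: [0.8, 7.5, -1.9]
finger_gap: -0.0002
finger_force: 3.9
tester frame [-0.1244 -0.0806  0.1468]
wrist 2577
[[-0.1259 -0.1076  0.121 ]
 [-0.1246 -0.1012  0.135 ]
 [-0.119  -0.0945  0.1496]]
```

```bash
python3 -m jog '[{"dr":[0,0,0],"travel":[0,-0.2,0],"grip":1},{"dr":[0,0,0],"travel":[0,-0.1,0],"grip":1},{"dr":[0,0,0],"travel":[0,0,0],"grip":1}]'; python3 -c "
from look import *
print('tester frame',RT.inv().apply(state()[0]-T).round(4)); hatch('wrist')"
```

```text
clock: 8.05
ee_pos: [0.495, 0.1214, 0.1468]
orientation: [0.036, 2.444, -0.003]
wrist_force: [1.7, 17.9, -2.9]
finger_gap: 0.0
finger_force: 9.0
tester frame [-0.1245 -0.0809  0.1468]
wrist 2560
[[-0.1259 -0.1076  0.121 ]
 [-0.1247 -0.1013  0.1348]
 [-0.1193 -0.0945  0.1497]]
```

The reaction force rose to 18 N with no motion, so the hatch is against its frame. I back off and retreat.

```bash
python3 -m jog '[{"dr":[0,0,0],"travel":[0,1.0,0],"grip":1},{"dr":[0,0,0],"travel":[0,1.0,0],"grip":1},{"dr":[0,0,0],"travel":[0,0,-3],"grip":1},{"dr":[0,0,0],"travel":[0,0,-4],"grip":1},{"dr":[0,0,0],"travel":[0,0,-4],"grip":1},{"dr":[0,0,0],"travel":[0,0,-4],"grip":1},{"dr":[0,0,0],"travel":[0,0,-3],"grip":1},{"dr":[0,0,0],"travel":[0,0,0],"grip":1}]'
cat >> goal.py <<'E'
S=np.array([.486,-.262,0]); SY=-3.7
def disp(yaw,t,zoff,yoff=0): # world yaw deg, tilt deg; TCP at zoff along panel z from tilt axis
    Rz=Ro.from_euler('z',yaw,degrees=True); Rp=Rz*Ro.from_euler('y',-t,degrees=True)
    ax=S+Rz.apply([.008,0,.17]); p=ax+Rp.apply([.022,yoff,zoff])
    M=Rp.as_matrix(); return p,Ro.from_matrix(np.c_[M[:,1],M[:,0],-M[:,2]])
E
python3 - <<'E'
from look import *
hatch("wrist"); print(state()[2]["qpos"].round(2))
p,R=disp(15.4,-2.9,.057); print(p); p,R=disp(15.4,-2.9,.157); print(p); go([.40,-.20,.36],R)
E
```

```text
clock: 9.1
ee_pos: [0.3808, 0.1418, 0.2877]
orientation: [0.043, 2.438, -0.014]
wrist_force: [1.1, 0.4, -0.2]
finger_gap: 0.0001
finger_force: 0.0
wrist 713
[[-0.1261 -0.1079  0.1214]
 [-0.1244 -0.1009  0.1416]
 [-0.1041 -0.0949  0.1502]]
[ 0.3  -0.51 -0.84  0.57 -0.22  0.26]
[ 0.51767596 -0.25327499  0.22581396]
[ 0.5225536  -0.25193146  0.32568589]
t 9.15 ee [0.3808 0.1416 0.2861] travel cm [ -7.17 -34.07  -3.65] ('dr', array([27.84, 36.35, 68.64])) F [-0.  -0.1 -0.1]
```

```bash
python3 -m jog '[{"dr":[0,0,0],"travel":[-1.0,-4.9,-0.6],"grip":1},{"dr":[0,0,0],"travel":[-1.0,-4.9,-0.6],"grip":1},{"dr":[0,0,0],"travel":[-1.0,-4.9,-0.5],"grip":1},{"dr":[0,0,0],"travel":[-1.0,-4.9,-0.5],"grip":1},{"dr":[0,0,0],"travel":[-1.0,-4.9,-0.5],"grip":-1},{"dr":[0,0,0],"travel":[-1.0,-4.9,-0.5],"grip":-1},{"dr":[0,0,0],"travel":[-1.0,-4.8,-0.5],"grip":-1},{"dr":[0,10,0],"travel":[0,0,0],"grip":-1},{"dr":[0,10,0],"travel":[0,0,0],"grip":-1},{"dr":[0,10,0],"travel":[0,0,0],"grip":-1},{"dr":[0,10,0],"travel":[0,0,0],"grip":-1}]'
python3 -m jog '[{"dr":[0,0,10.3],"travel":[0,0,0],"grip":-1},{"dr":[0,0,10.3],"travel":[0,0,0],"grip":-1},{"dr":[0,0,10.3],"travel":[0,0,0],"grip":-1},{"dr":[0,0,10.3],"travel":[0,0,0],"grip":-1},{"dr":[0,0,10.3],"travel":[0,0,0],"grip":-1},{"dr":[0,0,10.3],"travel":[0,0,0],"grip":-1},{"dr":[0,0,10.3],"travel":[0,0,0],"grip":-1},{"dr":[0,0,0],"travel":[0,0,0],"grip":-1}]'
python3 - <<'E'
from look import *
print(state()[2]["qpos"].round(2))
p,R=disp(15.4,-2.9,.157); go(p,R)
E
```

```text
clock: 10.52
ee_pos: [0.3987, -0.1972, 0.3556]
orientation: [-0.057, -3.133, 0.001]
wrist_force: [1.0, 0.7, -0.4]
finger_gap: 0.0853
finger_force: 0.0
clock: 11.52
ee_pos: [0.3984, -0.1966, 0.3549]
orientation: [-1.89, -2.505, 0.002]
wrist_force: [0.7, 0.4, -0.8]
finger_gap: 0.0852
finger_force: 0.0
[-0.64  0.05 -0.04  1.49 -0.    0.65]
t 11.53 ee [ 0.3984 -0.1966  0.3549] travel cm [-8.74 10.43  2.86] ('dr', array([ 2.71, -0.13,  0.53])) F [ 0.7  0.4 -0.8]
```

```bash
python3 -m jog '[{"dr":[2.7,0,0.5],"travel":[0,0,0],"grip":-1},{"dr":[0,0,0],"travel":[-2.2,2.6,0.6],"grip":-1},{"dr":[0,0,0],"travel":[-2.2,2.6,0.6],"grip":-1},{"dr":[0,0,0],"travel":[-2.2,2.6,0.6],"grip":-1},{"dr":[0,0,0],"travel":[-2.1,2.6,0.6],"grip":-1},{"dr":[0,0,0],"travel":[0,0,0],"grip":-1},{"dr":[0,0,0],"travel":[0,0,0],"grip":-1}]'
python3 - <<'E'
from look import *
from meas import panel
p,R=disp(15.4,-2.9,.157); go(p,R)
im,d=vision.read_camera("wrist"); m=vision.camera_model("wrist"); w=cloud(d,m)
e=state()[0]
# top face of the panel
s=(w[...,2]>.225)&(w[...,2]<.245)&(abs(w[...,0]-.52)<.08)&(abs(w[...,1]+.255)<.13)
P=w[s]; print(len(P),P.mean(0).round(4),np.percentile(P,[2,98],axis=0).round(3)); r=cv2.minAreaRect((P[:,:2]*1000).astype(np.float32)); print(r)
cv2.imwrite("pics/wrist3.png",im)
E
```

```text
clock: 12.4
ee_pos: [0.5201, -0.2523, 0.327]
orientation: [-1.883, -2.474, 0.061]
wrist_force: [-0.5, 0.3, 0.6]
finger_gap: 0.0851
finger_force: 0.0
t 12.4 ee [ 0.5201 -0.2523  0.327 ] travel cm [-0.03  0.25  0.12] ('dr', array([ 0.01, -0.09,  0.04])) F [-0.5  0.3  0.6]
8960 [ 0.5184 -0.245   0.2337] [[ 0.493 -0.336  0.226]
 [ 0.547 -0.172  0.236]]
((521.2731323242188, -255.13677978515625), (20.89097023010254, 179.6829833984375), 15.196487426757812)
```

View pics/wrist3.png

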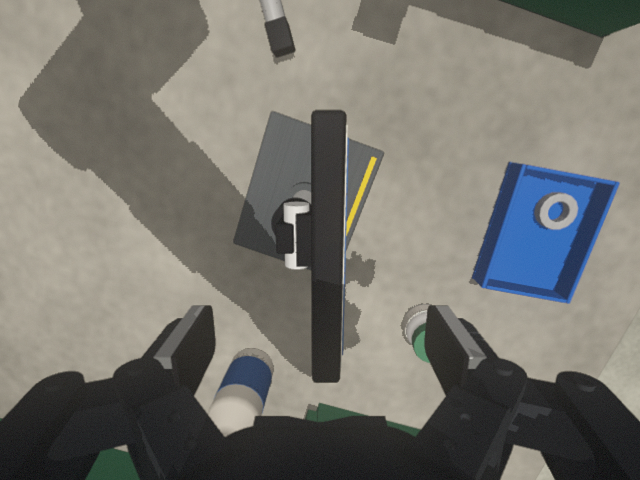

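The wrist view shows the panel edge-on at column 328, midway between the open fingers. The stripe runs from (375,157) to (348,232). I measure the stripe yaw from here, then grip.

Run:
```python
from look import *
im,d=vision.read_camera("wrist"); m=vision.camera_model("wrist"); w=cloud(d,m)
hsv=cv2.cvtColor(im,cv2.COLOR_BGR2HSV)
yel=(hsv[...,0]>15)&(hsv[...,0]<35)&(hsv[...,1]>110)&(hsv[...,2]>60)&(abs(w[...,2]-.012)<.01)&(w[...,1]<-.15)
P=w[yel]; l=cv2.fitLine((P[:,:2]*1000).astype(np.float32),cv2.DIST_HUBER,0,.01,.01).ravel(); print("stripe",len(P),np.degrees(np.arctan2(l[1],l[0]))%180-90,l[2:],np.percentile(P,[1,99],axis=0).round(3))
pl=(abs(w[...,2]-.012)<.004)&(hsv[...,2]<110)&(w[...,0]<.57)&(w[...,0]>.4)&(w[...,1]<-.15)&(w[...,1]>-.36)
pl=cv2.morphologyEx((pl|yel).astype(np.uint8),cv2.MORPH_OPEN,np.ones((5,5)))>0
P=w[pl]; print("plate",len(P),cv2.minAreaRect((P[:,:2]*1000).astype(np.float32)))
p,R=disp(15.4,-2.9,.065); print("top pred",p); p,R=disp(15.2,-2.9,.057); go(p+[.002,-.001,0],R)
```

```text
stripe 416 -3.2133865 [ 550.69324 -237.81323] [[ 0.546 -0.286  0.012]
 [ 0.556 -0.194  0.016]]
plate 7123 ((487.543212890625, -264.80145263671875), (171.01278686523438, 137.69174194335938), 85.2881088256836)
top pred [ 0.51806617 -0.25316751  0.23380371]
t 12.5 ee [ 0.5198 -0.2523  0.3281] travel cm [-0.2   0.44 10.21] ('dr', array([ 0.09, -0.01,  0.2 ])) F [-0.7 -0.8 -0.3]
```

```bash
sed -i 's/^S=.*/S=np.array([.4875,-.264,0]); SY=-4.0/' goal.py; python3 -m jog '[{"dr":[0,0,0],"travel":[-0.1,0.4,2],"grip":-1},{"dr":[0,0,0],"travel":[0,0,2],"grip":-1},{"dr":[0,0,0],"travel":[0,0,2],"grip":-1},{"dr":[0,0,0],"travel":[0,0,2],"grip":-1},{"dr":[0,0,0],"travel":[0,0,2],"grip":-1},{"dr":[0,0,0],"travel":[0,0,0],"grip":-1}]'
python3 -c "
from look import *
p,R=disp(15.2,-2.9,.057); go(p,R)"
```

```text
clock: 13.25
ee_pos: [0.5184, -0.2531, 0.2271]
orientation: [-1.885, -2.473, 0.06]
wrist_force: [-0.8, -0.5, 0.2]
finger_gap: 0.0856
finger_force: 0.0
t 13.25 ee [ 0.5184 -0.2531  0.2271] travel cm [-0.25  0.03  0.13] ('dr', array([ 0.03, -0.1 ,  0.17])) F [-0.8 -0.5  0.2]
```

Well centred. I close the gripper.

```bash
python3 -m jog '[{"dr":[0,0,0],"travel":[-0.2,0,0.1],"grip":-0.4},{"dr":[0,0,0],"travel":[0,0,0],"grip":0.0},{"dr":[0,0,0],"travel":[0,0,0],"grip":0.3},{"dr":[0,0,0],"travel":[0,0,0],"grip":0.5},{"dr":[0,0,0],"travel":[0,0,0],"grip":1},{"dr":[0,0,0],"travel":[0,0,0],"grip":1},{"dr":[0,0,0],"travel":[0,0,0],"grip":1},{"dr":[0,0,0],"travel":[0,0,0],"grip":1}]'
python3 - <<'E'
from goal import *
e,Re,o=state(); print(o["ft_torque"])
# swivel step plan: rotate about the vertical axis through S from current yaw to SY, in n rows, expressed in tool axes (shift first along axes at row start)
def plan(start,steps):
    p,R=start
    for q,Q in steps:
        print("travel",(R.inv().apply(q-p)*100).round(2),"dr",np.degrees((R.inv()*Q).as_rotvec()).round(2)); p,R=q,Q
n=6; a0=15.3
plan((e,Re),[(S*[1,1,0]+(lambda r:r.apply(e-S))(Ro.from_euler('z',(SY-a0)*k/n,degrees=True)),Ro.from_euler('z',(SY-a0)*k/n,degrees=True)*Re) for k in range(1,n+1)])
print("expected end",disp(SY,-2.9,.057)[0])
E
```

```text
clock: 14.25
ee_pos: [0.5202, -0.2558, 0.2273]
orientation: [-1.887, -2.475, 0.06]
wrist_force: [-0.7, 0.8, 5.9]
finger_gap: 0.019
finger_force: 59.0
[ 0.05983929  0.52692318 -0.09280446]
travel [-0.19 -0.01  0.  ] dr [0.   0.16 3.21]
travel [-0.19 -0.01  0.  ] dr [0.   0.16 3.21]
travel [-0.19 -0.01  0.  ] dr [0.   0.16 3.21]
travel [-0.19 -0.01  0.  ] dr [0.   0.16 3.21]
travel [-0.19 -0.01  0.  ] dr [0.   0.16 3.21]
travel [-0.19 -0.01  0.  ] dr [0.   0.16 3.21]
expected end [ 0.52027559 -0.26629189  0.22581396]
```

```bash
python3 -m jog '[{"dr":[0,0.16,3.21],"travel":[-0.19,-0.01,0],"grip":1},{"dr":[0,0.16,3.21],"travel":[-0.19,-0.01,0],"grip":1},{"dr":[0,0.16,3.21],"travel":[-0.19,-0.01,0],"grip":1},{"dr":[0,0.16,3.21],"travel":[-0.19,-0.01,0],"grip":1},{"dr":[0,0.16,3.21],"travel":[-0.19,-0.01,0],"grip":1},{"dr":[0,0.16,3.21],"travel":[-0.19,-0.01,0],"grip":1},{"dr":[0,0,0],"travel":[0,0,0],"grip":1},{"dr":[0,0,0],"travel":[0,0,0],"grip":1}]'
python3 - <<'E'
from goal import *
from meas import panel
e,Re,o=state(); print(e,o["ft_torque"],o["wrist_force"])
im,d=vision.read_camera("scene"); print(panel(cloud(d,vision.camera_model("scene"))))
M=Re.as_matrix(); px=M[:,1]; print("tool yaw",np.degrees(np.arctan2(px[1],px[0])),"tilt",np.degrees(np.arcsin(px[2])))
Rz=Ro.from_euler('z',SY,degrees=True); ax=S+Rz.apply([.008,0,.17]); yv=Rz.apply([0,1,0])
print("TCP in panel frame rel. axis",(Re.inv().apply(e-ax)*1000).round(1))
def plan(total,n):
    p,R=e,Re
    for k in range(1,n+1):
        r=Ro.from_rotvec(np.radians(-total*k/n)*yv); q,Q=ax+r.apply(e-ax),r*Re
        print("travel",(R.inv().apply(q-p)*100).round(2),"dr",np.degrees((R.inv()*Q).as_rotvec()).round(2)); p,R=q,Q
    print("end",p)
plan(33,11)
E
```

```text
clock: 15.25
ee_pos: [0.5212, -0.267, 0.2273]
orientation: [-2.27, -2.119, 0.05]
wrist_force: [0.3, 0.8, 5.9]
finger_gap: 0.019
finger_force: 59.1
[ 0.52115055 -0.26703595  0.22726379] [ 0.22090831  0.4841392  -0.13466059] [0.29156341 0.80839311 5.8645572 ]
(array([ 0.53055296, -0.25036929,  0.17406212]), array([ 0.99661198, -0.06313975, -0.05270602]), np.float64(-3.6250943277262784), np.float64(-3.021232656058926), 792, np.float64(0.001530160817828143))
tool yaw -3.93091559940702 tilt -2.757303727607221
TCP in panel frame rel. axis [ -0.7  23.  -58.4]
travel [ 0.   -0.31 -0.11] dr [-3. -0. -0.]
travel [ 0.   -0.31 -0.11] dr [-3. -0. -0.]
travel [ 0.   -0.31 -0.11] dr [-3. -0. -0.]
travel [ 0.   -0.31 -0.11] dr [-3. -0. -0.]
travel [ 0.   -0.31 -0.11] dr [-3. -0. -0.]
travel [ 0.   -0.31 -0.11] dr [-3. -0. -0.]
travel [ 0.   -0.31 -0.11] dr [-3. -0. -0.]
travel [ 0.   -0.31 -0.11] dr [-3. -0. -0.]
travel [ 0.   -0.31 -0.11] dr [-3. -0. -0.]
travel [ 0.   -0.31 -0.11] dr [-3. -0. -0.]
travel [ 0.   -0.31 -0.11] dr [-3. -0. -0.]
end [ 0.48588943 -0.26457025  0.23206645]
```

The swivel is square: the panel reads -3.6° yaw against a base at about -4°. I lean the panel back in two stages.

```bash
python3 -m jog '[{"dr":[-3,0,0],"travel":[0,-0.31,-0.11],"grip":1},{"dr":[-3,0,0],"travel":[0,-0.31,-0.11],"grip":1},{"dr":[-3,0,0],"travel":[0,-0.31,-0.11],"grip":1},{"dr":[-3,0,0],"travel":[0,-0.31,-0.11],"grip":1},{"dr":[-3,0,0],"travel":[0,-0.31,-0.11],"grip":1},{"dr":[0,0,0],"travel":[0,0,0],"grip":1}]' && python3 -m jog '[{"dr":[-3,0,0],"travel":[0,-0.31,-0.11],"grip":1},{"dr":[-3,0,0],"travel":[0,-0.31,-0.11],"grip":1},{"dr":[-3,0,0],"travel":[0,-0.31,-0.11],"grip":1},{"dr":[-3,0,0],"travel":[0,-0.31,-0.11],"grip":1},{"dr":[-3,0,0],"travel":[0,-0.31,-0.11],"grip":1},{"dr":[-3,0,0],"travel":[0,-0.31,-0.11],"grip":1},{"dr":[0,0,0],"travel":[0,0,0],"grip":1},{"dr":[0,0,0],"travel":[0,0,0],"grip":1}]'
cat > chk.py <<'E'
from look import *
from meas import panel
e,Re,o=state(); print(e,o["ft_torque"].round(2),o["wrist_force"].round(1))
im,d=vision.read_camera("scene"); print(panel(cloud(d,vision.camera_model("scene")))); cv2.imwrite("pics/s_last.png",im)
px=Re.as_matrix()[:,1]; print("tool yaw",np.degrees(np.arctan2(px[1],px[0])),"tilt",np.degrees(np.arcsin(px[2])))
E
python3 chk.py
```

```text
clock: 16.05
ee_pos: [0.5052, -0.2659, 0.2319]
orientation: [2.176, 2.031, 0.22]
wrist_force: [0.2, 1.6, 3.9]
finger_gap: 0.0192
finger_force: 60.3
clock: 17.05
ee_pos: [0.4859, -0.2646, 0.2318]
orientation: [1.984, 1.852, 0.501]
wrist_force: [-4.3, 3.5, 6.8]
finger_gap: 0.0192
finger_force: 61.1
[ 0.48589427 -0.26461572  0.23181817] [0.35 0.6  0.17] [-4.3  3.5  6.8]
(array([ 0.52515879, -0.25818526,  0.18587263]), array([ 0.86642593, -0.05578855,  0.49617914]), np.float64(-3.684148902318935), np.float64(29.74753421961839), 1379, np.float64(0.0018206347255103415))
tool yaw -3.9626583615088395 tilt 30.194021708738873
```

Tilt is 29.7° and the yaw is square. I release and retreat along the tool axis.

```bash
python3 -m jog '[{"dr":[0,0,0],"travel":[0,0,0],"grip":0.3},{"dr":[0,0,0],"travel":[0,0,0],"grip":0},{"dr":[0,0,0],"travel":[0,0,0],"grip":-0.5},{"dr":[0,0,0],"travel":[0,0,0],"grip":-0.5},{"dr":[0,0,0],"travel":[0,0,-2],"grip":-0.5},{"dr":[0,0,0],"travel":[0,0,-3],"grip":-0.5},{"dr":[0,0,0],"travel":[0,0,-4],"grip":-0.5},{"dr":[0,0,0],"travel":[0,0,-4],"grip":-0.5},{"dr":[0,0,0],"travel":[0,0,-2],"grip":-0.5},{"dr":[0,0,0],"travel":[0,0,0],"grip":-0.5},{"dr":[0,0,0],"travel":[0,0,0],"grip":-0.5}]'
python3 - <<'E'
from chk import *
hatch("scene")
m=vision.camera_model("scene"); w=cloud(d,m)
for t in ["injector","screwdriver","wrench","cleaner","jar","parts_tray","mug"]:
    r=masks_of("scene",t)
    if r: q=w[r[0]["region"]]; print(t,round(r[0]["confidence"],2),np.nanmedian(q,0).round(3))
E
```

```text
clock: 18.48
ee_pos: [0.4104, -0.2594, 0.3599]
orientation: [1.984, 1.852, 0.501]
wrist_force: [0.8, 0.4, -0.5]
finger_gap: 0.0644
finger_force: 0.0
[ 0.41041468 -0.25943554  0.35990633] [0.02 0.42 0.01] [ 0.8  0.4 -0.5]
(array([ 0.52402893, -0.25738326,  0.18801639]), array([ 0.86807144, -0.05599439,  0.49327133]), np.float64(-3.6907139874654007), np.float64(29.555824417847276), 1417, np.float64(0.0018140991780032697))
tool yaw -3.9831869218850344 tilt 30.16703153539956
scene 108
[[-0.123  -0.1044  0.1212]
 [-0.1074 -0.0942  0.1409]
 [-0.0981 -0.0905  0.152 ]]
injector 0.65 [ 0.387 -0.035  0.016]
screwdriver 0.51 [0.392 0.187 0.022]
wrench 0.6 [0.678 0.282 0.127]
cleaner 0.96 [ 0.489 -0.501  0.082]
jar 0.84 [ 0.692 -0.365  0.037]
parts_tray 0.97 [ 0.764 -0.233  0.012]
mug 0.78 [0.464 0.556 0.066]
```

View pics/s_last.png

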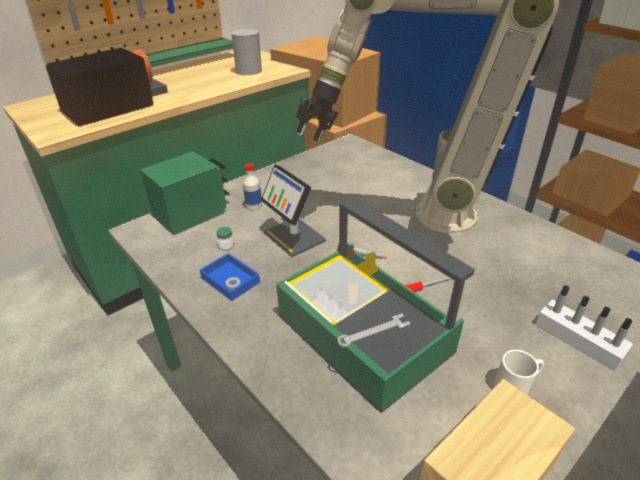

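The picture shows the hatch covering the chamber at (337,288) and the handle at (370,264). The display at (287,195) leans back and is square with its plate. The robot is clear, and the bystanders are where they were. I hand in.

```bash
python3 -c "
from station import manip
print(manip.sign_off())"
```

```text
the job is handed in; nothing more can be done
None
```

The job is handed in, with no verdict returned: the hatch was pushed slowly onto its stop (it held at 18 N), the display measured square within about 1° and leaning back 29.6°, the bystanders showed no movement beyond measurement noise, and the arm was clear at about 18.5 s.

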